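Unload a circuit board from a clamshell test fixture

ROBOT

A 6-joint arm with a two-finger parallel gripper is mounted at the origin on a cart in front of the work surface, level with it; the furniture and walls round the work are solid. World frame = base frame: x ahead of the robot, y to its left, z up, the work surface at z = 0. Lengths are in mm, angles in rad, forces in N, time in s.
With the tool pointing down it reaches from about 350 to 875 mm from the base axis. Payload 4.2 kg.
Tool frame: the origin (TCP) lies on the mounting face of the last link; the fingertips stand 173 mm ahead of it and the grasp point (between the pads) lies grip_point_offset ahead of it (grip_point_offset is the distance from the TCP to the grasp point, in mm); z points along the fingers, y is the line along which they close (so a half turn about z gives the same grasp; the last joint's range is limited). The gripper opens to 85 mm and grips with 20 to 120 N. Pads are 22 mm wide; open, the fingers measure 114 mm over their backs; the gripper's body (76 mm by 85 mm) begins 54 mm behind the grasp point. The pads swing forward as they close: fully open they stand 13 mm farther back than shut.
Start: joints at [-0.959, 0.385, 0.008, 0, -1.194, -0.259], TCP at [215.969, -586.479, 404.712] pointing down, gripper open.
Joint ranges: [-3.14, 3.14], [-1.21, 2.06], [-1.07, 1.41], [-3.16, 2.05], [-2.99, -0.16], [-3.1, 3.1]. Speed limits (rad/s): [2.79, 2.79, 3.14, 3.14, 3.14, 3.14].

INTERFACE

Orientations are given as a unit quaternion [x, y, z, w].
In Python, from bench import read_state, get_image, job_done, recognise, place_of, grip_point_offset gives the robot as it stands. The module is installed in compiled form; this text tells all that it offers.
- The arm moves only by the tool carry_out, never from a script. Its arguments are lists of equal length, an entry for each row: "slide": the shift along the tool's x, y, z in m, a list of three; "roll": the turn about the tool's z in degrees; "claw": the finger opening in m, from 0 to 0.0854. A call has 1 to 8 rows; each row is the pose to reach, as a shift and turn from the pose commanded when the call began, along the tool's axes at that moment; what a row does not reach only later rows make up. A row lasts 1/8 s, in which the tool goes at most 62.5 mm and 10.7 degrees, less where a joint would pass 70% of its speed; a pose out of reach is approached as far as the arm can. A call with a gripper value outside its range is refused whole. The fingers move at their own pace and stop on an object; the grip force is fixed at half the most. Time passes only in rows, so rows that repeat a pose let the fingers close. It gives the time, the measured TCP pose, the force, the opening and the grip force at its end, in the units of the state.
- read_state(): the state, without advancing time (a new reading comes with each control period).
- get_image(name): name is "scene" or "top" or "wrist"; returns a dict with "img" (420x560x3 uint8, red, green, blue), "z_map" (420x560 float32, mm along the optical axis (not along the pixel's ray), 0 where there is no reading), "mtx" (3x3 intrinsics, pixels), "world_from_camera" (4x4, takes a point from camera to world coordinates); the wrist camera has in their place "T_tool_cam" (4x4, takes a point from camera to tool coordinates, whose origin is the TCP and whose axes are the flange's). Camera axes: x right, y up, looking along -z (the intrinsics and any distortion apply to the point x, -y, -z); pixel columns grow to the right and rows downward; lengths in mm; the calibration is good to about 2 mm. A picture is of the moment at which its call begins: read the wrist's pose just before it.
- job_done(): hands the job in; it is judged then, once.
Trained networks look in a picture, given as the dict that the camera call returned (one of the last four; its "shot" number tells which), for a name from the list of things; names that differ only in an ending like _2 or _b are one class to them, and where a whole thing is asked for, a point or a joint stands for the part that bears it (a point fixed in the world has none). Each returns a list of dicts, best first, with "conf" (0 to 1); they miss things now and then, are a little off and sometimes report something else, mostly with a low value. They report only what shows in the picture. A call takes as long as a camera call. They do not tell look-alikes from the thing itself.
- recognise(picture, thing): "at" ([column, row] in pixels, amid what is visible of it).
- place_of(picture, thing): "at" ([column, row] in pixels: a listed point, or the origin of a listed thing).
The state is a dict: "clock": time; "joints": joint angles; "joint_vel": joint speeds; "joint_efforts": joint torques, N m; "position": TCP position; "ee_rot": TCP orientation; "contact_force": force on the tool from outside, world axes, zero at the start; "wrist_torque": the same for the moment, N m; "gripper_width": finger opening in mm; "grasp_force": force on a finger pad.
Only numpy, scipy, OpenCV 4.12 (cv2) and the standard library are available. Lean on these libraries where they do the work, as an engineer would, in place of code of your own. Each camera call takes 0.05 s, during which the arm holds its last target. There are 200 camera calls.

TASK

Swing the test fixture's lid up by its bar and right over past vertical, so that it stays open by itself, then lift out the circuit board by its two long edges and set it down, centred, on the round rest post and let go. Take it again by its two short ends and lay it flat and centred between the two walls of the holder, fully down on the ledges. Leave the lid open, and do not disturb the small things lying around.

Things in the scene. Friction and masses are not known exactly. Their poses are not given: they have to be found in the camera images.
- fixture: Clamshell test fixture, fixed: aluminium base plate 132 x 124 x 8 mm (x -56..76, y -62..62 mm) and a dark steel lid, an open frame with two crossbars. Origin on the bench straight below the middle of the board's nest; x points from the bar side to the hinge side, y along the hinge, z up. Two posts, 45 mm high and 12 mm thick, stand at x -46, y -48 and +48 mm.
- nest (a point): Middle of the support (36 x 26 mm in x, y) on which the board lies in the fixture, 22 mm above the bench and 14 mm above the base plate; axes as the fixture's. The board's long edges are free at y -26 and +26 mm; grey end guides, 34 mm high and 2 to 3 mm off the board, enclose its short ends, so that fingers fit only beside the long edges.
- lid (a joint): Lid hinge in rad: 0 closed, 1.57 upright, 1.95 at the stop, leaning back. It grows as the lid swings up and over to the fixture's +x side. The lid weighs about 0.16 kg, its hinge is nearly free: short of upright it falls shut, beyond it falls to the stop.
- lid_bar (a point): Middle of the lid's handle: a round steel bar 10 mm thick, 76 mm long, parallel to the hinge, on two 8 mm arms 68 mm apart. With the lid closed it is 50 mm above the bench, its centre 34 mm in front of the lid's front edge; below it is only the bench. It moves on a circle of 152 mm radius about the hinge. The point turns with the lid, its y axis along the bar.
- lid_hinge (a point): Middle of the hinge axis, at x +66 mm, z 50 mm in the fixture; its y axis is the hinge axis, its x axis points away from the bar of the closed lid.
- board_center (a point): Centre of the loose green circuit board, 3 mm above its underside; 69 (x) x 52 (y) mm, 5 to 6 mm thick, 20 to 30 g, z up. A black connector strip fills y -26..-16, x -34..34 mm. The rest, y -16..26 mm, has its short ends at x -28 and +25 mm. So the long edges are 52 mm apart, the short ends 53 mm apart beside the strip. It starts in the nest, axes along the fixture's.
- rest_top (a point): Middle of the top of the fixed round rest post: black rubber top 34 mm across, 30 mm above the bench, on an aluminium foot 60 mm across and 9 mm high. The board lies on it with all edges overhanging.
- holder_seat (a point): Where the board's centre comes when it is seated in the holder, 28 mm above the bench; axes as the holder's. The board's long edges go along the walls (its x along the holder's x, either way round). Between the walls fingers fit only at the board's short ends.
- holder: Fixed holder, 36 (x) x 104 (y) mm, origin under its centre. Two black ledges run along x at y -30..-19 and +19..+30 mm, tops 25 mm above the bench; beside them two aluminium walls, inner faces at y -30 and +30 mm, flared outward at the top, 49 mm high. Ledges and walls are 36 mm long (x -18..18); the holder is open at both x ends, where the board will stick out.
- board: The same circuit board; its origin is the middle of its underside.
- dish: Small round steel dish, 69 mm across, 18 mm high, standing loose: leave it alone. Origin under its centre.
- spool: Small flat spool of braid, 46 mm across, 12 mm high, loose: leave it alone. Origin under its centre.
- tweezers: Steel tweezers 122 mm long (along y), 9 mm high, loose: leave them alone. Origin under the middle.
- loupe_b: Black eye loupe 43 mm across, 34 mm high, loose: leave it alone. Origin under its centre.
Things that resemble listed ones, but are neither listed nor needed, are in the scene too. Leave any pink or purple look-alike of the part that bears rest_top alone.

How it is judged (in metres and radians):
On the way, in this order (a step that is already met when the one before it is completed fails the run):
1. the lid stands open beyond vertical by itself, let go (value of joint lid above 1.75 rad and contact force between the fingers and fixture below 0.05 N), for 0.2 s.
2. the board is lifted clear of the fixture (z of board_center in the frame of fixture above 0.055 m), for 0.1 s.
3. the board lies level on the round rest post, let go (horizontal distance between board_center and rest_top below 0.02 m and height (world z) of board_center between 0.029 and 0.038 m and angle between board_center's own z axis and vertical below 0.1 rad and contact force between the fingers and board below 0.05 N), for 0.3 s.
At the end, for the whole second after the job is handed in: The board lies right side up and level (within 0.08 rad) on the holder's ledges between its walls (centre within 4 mm of the seat's height), its long edges along the walls (within 0.25 rad), centred within 13 mm along and 7 mm across the holder, at rest; the lid is still open beyond 1.7 rad (x of board_center in the frame of holder_seat between -0.013 and 0.013 m and y of board_center in the frame of holder_seat between -0.007 and 0.007 m and z of board_center in the frame of holder_seat between -0.003 and 0.004 m and angle between the x axis of board_center and the x axis of holder_seat, either way round below 0.25 rad and angle between board_center's own z axis and vertical below 0.08 rad and linear speed of board below 0.02 m/s and value of joint lid above 1.7 rad); the robot touches nothing.
It fails at once if a bystander (dish, spool, tweezers or loupe) is shifted by more than 20 mm (distance of any of dish, spool, tweezers, loupe_b from where it was at the start of the episode above 0.02 m).
It also fails if it takes over 64 s, if anything falls off the work surface, if the arm or the gripper's body presses on something with over 40 N, if the wrist force passes 120 N, or if a joint passes its speed limit or range.

## Working session

There is one attempt and no reset: what is moved stays moved. The work goes in short steps, Python scripts to look and compute and a tool call to move; the robot and the scene stay as the last step left them, time stands still between calls to the robot, and variables do not carry over. Pictures are saved under pics/ and viewed, at most 10 in all, crops included, and the job is handed in when it is done.

Besides the shell and the picture viewer there is one more tool, called after "Call:" in YAML: its name, and indented under it one key for each argument. carry_out: Moves the arm, as the interface text tells. Its arguments: {"type":"object","properties":{"slide":{"type":"array"},"roll":{"type":"array"},"claw":{"type":"array"}},"required":["slide","roll","claw"]}

```bash
mkdir -p pics; cat > h.py <<'E'
import numpy as np, cv2
from scipy.spatial.transform import Rotation as R
from bench import *
def cam(name):
    s=read_state(); p=get_image(name)
    if name=="wrist":
        T=np.eye(4); T[:3,:3]=R.from_quat(s["ee_rot"]).as_matrix(); T[:3,3]=s["position"]
        p["W"]=T@np.array(p["T_tool_cam"])
    else: p["W"]=np.array(p["world_from_camera"])
    return p
def ray(p,uv):
    K=np.array(p["mtx"]); d=np.linalg.inv(K)@[uv[0],uv[1],1]
    d=p["W"][:3,:3]@(d*[1,-1,-1]); return p["W"][:3,3],d
def at_z(p,uv,z):
    o,d=ray(p,uv); return o+d*(z-o[2])/d[2]
def depth_pt(p,uv):
    u,v=int(round(uv[0])),int(round(uv[1])); w=p["z_map"][max(0,v-2):v+3,max(0,u-2):u+3]; w=w[w>0]
    if len(w)==0: return None
    o,d=ray(p,uv); return o+d*np.median(w)
def tri(a,b):
    (o1,d1),(o2,d2)=a,b
    A=np.array([d1,-d2]).T; t=np.linalg.lstsq(A,o2-o1,rcond=None)[0]
    q1,q2=o1+d1*t[0],o2+d2*t[1]; return (q1+q2)/2,np.linalg.norm(q1-q2)
def cloud(p):
    h,w=p["z_map"].shape; K=np.array(p["mtx"]); v,u=np.mgrid[:h,:w]
    d=np.stack([u,v,np.ones_like(u)],-1)@np.linalg.inv(K).T*[1,-1,-1]
    return (d*p["z_map"][...,None])@p["W"][:3,:3].T+p["W"][:3,3]
def save(p,n): cv2.imwrite("pics/"+n+".png",cv2.cvtColor(p["img"],cv2.COLOR_RGB2BGR))
E
python3 - <<'E'
from h import *
np.set_printoptions(precision=1,suppress=True)
print(grip_point_offset if not callable(grip_point_offset) else grip_point_offset(), read_state())
for n in("top","scene"):
    p=cam(n); save(p,n+"0"); print(n,p.keys(),p["mtx"],p["W"])
    for t in["fixture","nest","lid_bar","lid_hinge","board_center","rest_top","holder_seat","holder","dish","spool","tweezers","loupe_b"]:
        print(t,[(np.round(r["conf"],2),np.round(r["at"]),depth_pt(p,r["at"])) for r in place_of(p,t)[:4]])
a=cv2.imread("pics/top0.png");b=cv2.imread("pics/scene0.png")
E
```

```text
154.70000000000002 {'clock': 0.0, 'joints': array([-1. ,  0.4,  0. , -0. , -1.2, -0.3]), 'joint_vel': array([ 0., -0.,  0., -0., -0.,  0.]), 'joint_efforts': array([  0. , -39.2,  18.8,   4.2,  -0. ,  -0. ]), 'position': array([ 215.9, -586.3,  403.6]), 'ee_rot': array([-0.2,  1. ,  0. , -0. ]), 'contact_force': array([-0.1,  0.2,  0.3]), 'wrist_torque': array([-0. , -0.1,  0. ]), 'grasp_force': 0.0, 'gripper_width': 85.47517862745444}
top dict_keys(['img', 'z_map', 'mtx', 'world_from_camera', 'shot', 'W']) [[533.8   0.  287.7]
 [  0.  533.8 205.8]
 [  0.    0.    1. ]] [[   0.     1.    -0.1  332.1]
 [  -1.     0.     0.    31.5]
 [   0.     0.1    1.  1703.7]
 [   0.     0.     0.     1. ]]
fixture [(np.float64(0.89), array([238., 208.]), array([530.1, 179.1,  28. ]))]
nest [(np.float64(0.65), array([242., 210.]), array([522.4, 166.9,  27.6])), (np.float64(0.37), array([188., 236.]), array([441.7, 338.3,   0.8]))]
lid_bar []
lid_hinge [(np.float64(0.74), array([244., 188.]), array([588.9, 159.3,  56.8]))]
board_center [(np.float64(0.7), array([238., 212.]), array([514.7, 176.5,  49
[... 1625 characters left out ...]
loat64(0.72), array([300., 224.]), array([490.3,  11.5,  29. ])), (np.float64(0.62), array([326., 202.]), array([ 520.4, -105.4,   28.5])), (np.float64(0.56), array([370., 206.]), array([ 431.3, -181.9,   27.7]))]
holder_seat [(np.float64(0.91), array([386., 182.]), array([ 505.9, -345. ,   -0.9]))]
holder [(np.float64(0.72), array([386., 187.]), array([ 482.8, -313.4,    7.2]))]
dish [(np.float64(0.71), array([281., 187.]), array([683.6, -79.5,  -0.2]))]
spool [(np.float64(0.5), array([310., 175.]), array([ 666.2, -179.5,   12.3]))]
tweezers [(np.float64(0.64), array([204., 309.]), array([428.3, 332.9,   2.6]))]
loupe_b [(np.float64(0.79), array([169., 282.]), array([525. , 361.3,  24.3]))]
```

View pics/top0.png

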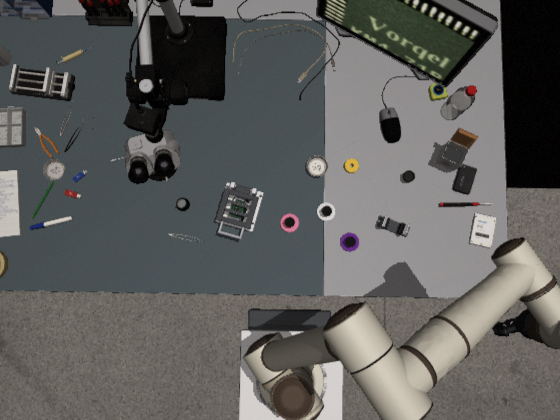

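View pics/scene0.png

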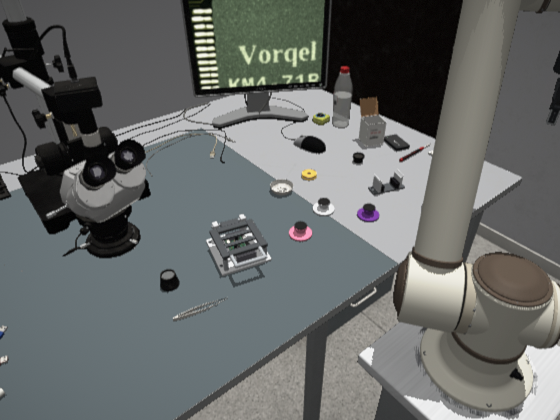

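The top view shows the fixture at (240,210) with its bar end toward the robot and its hinge toward +x. The holder is at (392,226).

There are three round posts: pink (289,223), aluminium with a white/grey foot (326,211), and purple (349,241). The one with the aluminium foot at (326,211) fits rest_top. I'll confirm it in an enlarged crop.

```bash
python3 - <<'E'
from h import *
np.set_printoptions(precision=3,suppress=True)
s=read_state();print(s["position"],R.from_quat(s["ee_rot"]).as_matrix())
p=cam("wrist");print(np.array(p["T_tool_cam"]),p["mtx"])
a=cv2.imread("pics/top0.png")[150:260,200:410]; b=cv2.imread("pics/scene0.png")[150:290,190:420]
a=cv2.resize(a,(780,408),interpolation=3)
cv2.imwrite("pics/crop0.png",a)
E
```

```text
[ 215.957 -586.482  404.689] [[-0.938 -0.346 -0.   ]
 [-0.346  0.938  0.   ]
 [ 0.     0.    -1.   ]]
[[-0.     0.945  0.328 85.052]
 [ 1.    -0.     0.001 -0.675]
 [ 0.001  0.328 -0.945 31.248]
 [ 0.     0.     0.     1.   ]] [[322.318   0.    278.332]
 [  0.    322.318 211.448]
 [  0.      0.      1.   ]]
```

View pics/crop0.png

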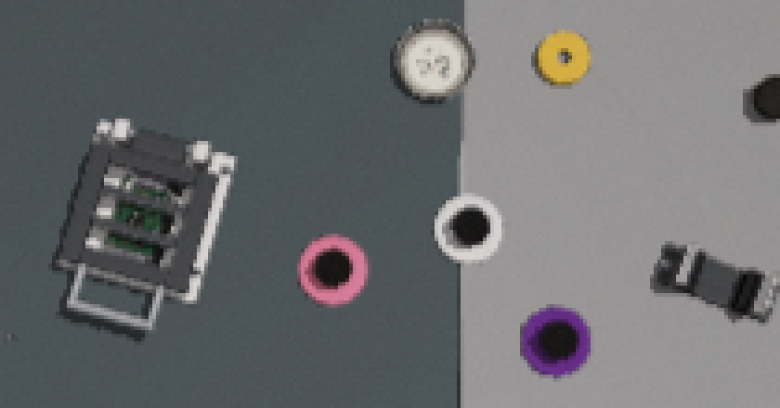

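The crop confirms it: the post at crop (468,228), with the light aluminium foot and black top, is rest_top. The pink and purple ones are look-alikes. I'll move the wrist camera over the holder.

Call:
carry_out:
  slide:
    - [-0.293,0.175,-0.02]
    - [-0.293,0.175,-0.02]
    - [-0.293,0.175,-0.02]
    - [-0.293,0.175,-0.02]
    - [-0.293,0.175,-0.02]
    - [-0.293,0.175,-0.02]
    - [-0.293,0.175,-0.02]
    - [-0.293,0.175,-0.02]
  roll: [0,0,0,0,0,0,0,0]
  claw: [0.085,0.085,0.085,0.085,0.085,0.085,0.085,0.085]

```text
clock: 2.35
position: [430.2, -321.2, 424.7]
ee_rot: [-0.175, 0.984, 0.0, -0.0]
contact_force: [0.0, -0.1, 0.4]
gripper_width: 85.1
grasp_force: 0.0
```

```bash
cat >> h.py <<'E'
def look(things,tag):
    p=cam("wrist"); save(p,tag)
    out={}
    for t in things:
        for r in place_of(p,t)[:3]:
            print(t,round(float(r["conf"]),2),np.round(r["at"]),depth_pt(p,r["at"])); out.setdefault(t,[]).append(ray(p,r["at"]))
    return p,out
E
python3 - <<'E'
from h import *
import pickle
np.set_printoptions(precision=1,suppress=True)
s=read_state();print(s["position"],s["joints"]*57.3)
p,o=look(["holder","holder_seat","rest_top"],"w1"); pickle.dump((p,o),open("w1.pkl","wb"))
E
```

```text
[ 430.2 -321.2  424.7] [-19.4  12.6 -10.1   0.  -67.3 -50.4]
holder 0.76 [266. 211.] [ 481.7 -320.3    5.8]
holder_seat 0.95 [266. 220.] [ 493.8 -316.1    5.7]
rest_top 0.87 [405. 301.] [ 403.  -279.3  286.3]
rest_top 0.85 [388. 219.] [ 433.  -181.1   30. ]
rest_top 0.72 [499. 307.] [494.3  14.9  29.7]
```

View pics/w1.png

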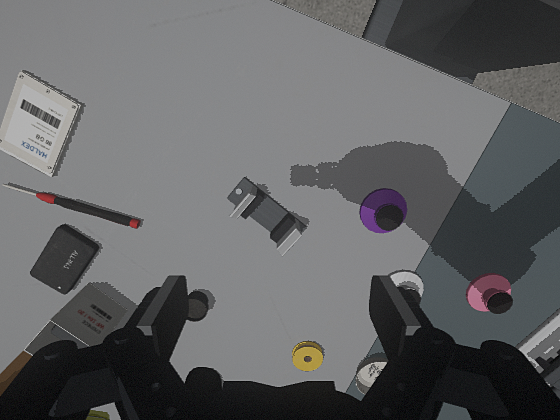

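The wrist view shows the holder at (266,212), with its walls at (243,197) and (290,235). The purple post is at (384,210), the pink one at (490,293), and the aluminium one is half hidden by the finger at (405,285). I'll fit the holder from the depth and move over the aluminium post and fixture.

```bash
cat > hold.py <<'E'
from h import *
import sys
def rect(C,cx,cy,r,z0,z1):
    P=C.reshape(-1,3); m=(np.hypot(P[:,0]-cx,P[:,1]-cy)<r)&(P[:,2]>z0)&(P[:,2]<z1); Q=P[m]
    c,wh,a=cv2.minAreaRect(Q[:,:2].astype(np.float32)); return len(Q),np.round(c,1),np.round(wh,1),round(a,1),np.median(Q[:,2])
E
python3 - <<'E'
from hold import *
import pickle
np.set_printoptions(precision=1,suppress=True)
p,o=pickle.load(open("w1.pkl","rb")); C=cloud(p)
for z in((15,60),(20,29),(35,46),(46,56)): print(z,rect(C,480,-315,75,*z))
print(rect(C,535,-110,40,22,36),rect(C,535,-110,40,5,14))
for n in ("top","scene"):
    q=cam(n); D=cloud(q)
    print(n,"hold",rect(D,480,-315,75,15,60),"post",rect(D,533,-110,25,22,36),"foot",rect(D,533,-110,40,5,14))
    print("fix",rect(D,515,175,130,35,70),rect(D,515,175,140,5,70))
    r=place_of(q,"holder_seat")[:1]; r and print(tri(ray(q,r[0]["at"]),o["holder_seat"][0]))
    print([ (x["conf"],at_z(q,x["at"],30)) for x in place_of(q,"rest_top")])
    for t,z in(("nest",22),("lid_bar",50),("lid_hinge",50),("board_center",25)): print(t,[(round(x["conf"],2),at_z(q,x["at"],z)) for x in place_of(q,t)[:1]])
E
```

```text
(15, 60) (1273, array([ 483.8, -317.4]), array([80.3, 36.4]), 70.0, np.float64(29.669422049062007))
(20, 29) (561, array([ 483.5, -318.1]), array([75.1, 36.3]), 69.9, np.float64(24.6153195544386))
(35, 46) (315, array([ 483.6, -317.4]), array([76.2, 35.8]), 70.2, np.float64(42.54293743486812))
(46, 56) (273, array([ 483.9, -317.4]), array([80.3, 35.8]), 70.1, np.float64(48.25169259511631))
(128, array([516.2, -99. ]), array([30.5, 10. ]), 64.9, np.float64(29.246629282567824)) (426, array([ 509.8, -101.5]), array([55.3, 25.1]), 85.3, np.float64(7.003641003814806))
top hold (17, array([ 460.9, -334.2]), array([20.1,  6.4]), 68.6, np.float64(26.63504843666078)) post (67, array([ 527. , -100.5]), array([29.2, 28.5]), 3.2, np.float64(30.25475463230987)) foot (146, array([ 532.6, -109.9]), array([68.7, 76.2]), 51.1, np.float64(8.100229672099431))
fix (1125, array([520.9, 182.8]), array([110.9, 165.8]), 75.1, np.float64(55.596439268772656)) (2401, array([514.4, 175.6]), array([272.2, 272.6]), 51.3, np.float64(29.41736757255694))
(array([ 484.2, -318.5,   31.7]), np.float64(0.149251675098945
[... 458 characters left out ...]
 28.9]), 47.6, np.float64(28.315751749897117)) foot (118, array([521.3, -97.2]), array([55. , 44.6]), 45.7, np.float64(6.964217159113048))
fix (1624, array([517., 180.]), array([110.2, 168. ]), 76.2, np.float64(52.47985395406215)) (2426, array([507.2, 139.5]), array([206.8, 169.3]), 75.5, np.float64(50.702949246036155))
(array([ 487. , -318.1,   17.6]), np.float64(4.6663604784334805))
[(0.86, array([ 424.1, -174. ,   30. ])), (0.69, array([ 531.2, -103.5,   30. ])), (0.52, array([483.6,  13.3,  30. ]))]
nest [(0.78, array([533.4, 179.1,  22. ]))]
lid_bar [(0.91, array([449.6, 201. ,  50. ]))]
lid_hinge [(0.82, array([588.8, 157.8,  50. ]))]
board_center [(0.64, array([518.3, 182.1,  25. ]))]
```

Call:
carry_out:
  slide:
    - [-0.09,0.32,0]
    - [-0.09,0.32,0]
    - [-0.09,0.32,0]
    - [-0.09,0.32,0]
    - [-0.09,0.32,0]
    - [-0.09,0.32,0]
    - [-0.09,0.32,0]
    - [-0.09,0.32,0]
  roll: [0,0,0,0,0,0,0,0]
  claw: [0.085,0.085,0.085,0.085,0.085,0.085,0.085,0.085]

```text
clock: 4.25
position: [404.3, 10.0, 424.7]
ee_rot: [-0.175, 0.985, -0.0, -0.0]
contact_force: [0.5, 1.5, -0.1]
gripper_width: 84.8
grasp_force: 0.0
```

```bash
python3 - <<'E'
from hold import *
import pickle
np.set_printoptions(precision=1,suppress=True)
p,o=look(["lid_bar","lid_hinge","rest_top","nest","board_center"],"w2"); pickle.dump((p,o),open("w2.pkl","wb")); C=cloud(p)
for cx,cy in((528,-102),): print(rect(C,cx,cy,26,24,34),rect(C,cx,cy,40,5,14))
E
```

```text
lid_bar 0.64 [413. 268.] [447.1 195.3  53.3]
lid_bar 0.19 [364. 301.] [509.3 161.1  52.2]
lid_hinge 0.56 [338. 350.] [588.8 159.5  54.8]
lid_hinge 0.45 [362. 302.] [511.8 159.4  52.5]
rest_top 0.95 [157. 235.] [ 523.3 -105.6   30. ]
rest_top 0.94 [112. 143.] [ 432.3 -178.3   29.6]
rest_top 0.89 [257. 244.] [492.5  13.5  29.9]
nest 0.62 [362. 301.] [510.  159.   52.2]
board_center 0.57 [365. 299.] [506.7 160.4  52.6]
(572, array([ 525.8, -103.8]), array([32.6, 32.9]), 31.4, np.float64(29.647344212595755)) (915, array([ 524.7, -103.2]), array([58.2, 56.1]), 68.2, np.float64(6.953302599259246))
```

Call:
carry_out:
  slide:
    - [-0.075,0.16,0]
    - [-0.075,0.16,0]
    - [-0.075,0.16,0]
    - [-0.075,0.16,0]
    - [-0.075,0.16,0]
  roll: [10,20,30,40,40]
  claw: [0.085,0.085,0.085,0.085,0.085]

```text
clock: 5.18
position: [419.6, 187.0, 424.4]
ee_rot: [0.171, 0.985, -0.0, -0.0]
contact_force: [-0.3, -0.4, -1.0]
gripper_width: 84.8
grasp_force: 0.0
```

```bash
python3 - <<'E'
from hold import *
import pickle
np.set_printoptions(precision=1,suppress=True)
p2,o2=pickle.load(open("w2.pkl","rb"))
s=read_state();print(s["position"],s["joints"]*57.3)
p,o=look(["lid_bar","lid_hinge","nest","board_center"],"w3"); pickle.dump((p,o),open("w3.pkl","wb")); C=cloud(p)
for t in o:
    if t in o2: print(t,tri(o[t][0],o2[t][0]))
print(rect(C,450,200,60,40,60), rect(C,520,175,130,40,62))
E
```

```text
[419.6 187.  424.4] [  44.4    4.8  -19.7    0.   -65.6 -154. ]
lid_bar 0.9 [291. 198.] [441.2 193.2  53.8]
lid_hinge 0.96 [305. 315.] [590.2 159.9  55.3]
nest 0.75 [297. 257.] [511.5 175.7  53. ]
nest 0.61 [303. 254.] [510.3 184.1  51.8]
board_center 0.56 [301. 256.] [512.4 181.1  53.1]
lid_bar (array([443.1, 193.1,  56.4]), np.float64(5.296630403712649))
lid_hinge (array([589.9, 159.9,  54.6]), np.float64(1.4320469500164503))
nest (array([524.5, 172.7,  26.3]), np.float64(0.8787299930190415))
board_center (array([526.6, 178. ,  20.1]), np.float64(4.5564323590133435))
(2209, array([466.9, 195.6]), array([102.5,  59.2]), 71.4, np.float64(54.096112665897635)) (7252, array([519.5, 178.2]), array([110.3, 165.8]), 75.4, np.float64(54.265205173876495))
```

View pics/w3.png

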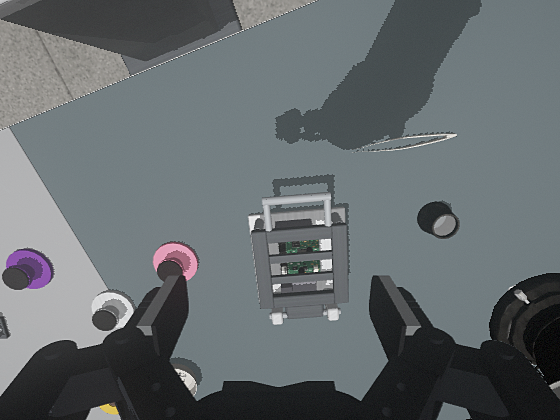

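The wrist view shows the closed fixture, with its bar at (297,202), hinge blocks at (277,318) and (333,315), tweezers at (410,142) and loupe at (438,218). Fitted values:

| Thing | Position (x, y), mm |
|---|---|
| Fixture yaw | about −14.6° |
| Bar | (444,198), z 50 |
| Nest | (527,176) |
| Rest | (526,−104) |
| Holder | (484,−318), cross axis 70° |

Next I'll move above the bar.

Call:
carry_out:
  slide:
    - [-0.0194,0.0183,0.0]
    - [-0.0194,0.0183,0.02]
    - [-0.0194,0.0183,0.06]
    - [-0.0194,0.0183,0.1]
    - [-0.0194,0.0183,0.14]
    - [-0.0194,0.0183,0.16]
    - [-0.0194,0.0183,0.16]
    - [-0.0194,0.0183,0.16]
  roll: [-10,-20,-30,-40,-50,-60,-70,-80]
  claw: [0.026,0.026,0.026,0.026,0.026,0.026,0.026,0.026]

```text
clock: 6.42
position: [444.1, 196.4, 264.5]
ee_rot: [-0.504, 0.864, -0.0, -0.0]
contact_force: [-0.4, 0.2, -0.2]
gripper_width: 25.7
grasp_force: 0.0
```

Call:
carry_out:
  slide:
    - [0,0,0]
    - [0,0,0]
    - [0,0,0]
  roll: [-10,-15,-15]
  claw: [0.026,0.026,0.026]

```text
clock: 6.8
position: [444.1, 196.5, 265.0]
ee_rot: [-0.61, 0.793, -0.0, 0.0]
contact_force: [0.3, 0.2, 0.4]
gripper_width: 26.4
grasp_force: 0.0
```

```bash
python3 - <<'E'
from hold import *
np.set_printoptions(precision=1,suppress=True)
s=read_state();M=R.from_quat(s["ee_rot"]).as_matrix();print(s["position"],s["joints"]*57.3,np.degrees(np.arctan2(M[1,1],M[0,1])),s["gripper_width"])
p,o=look(["lid_bar"],"w4"); C=cloud(p)
print(rect(C,444,198,70,46,60))
print("err tool",M.T@(np.array([444,197.7,204.7])-s["position"]))
E
```

```text
[444.1 196.5 265. ] [ 43.1  17.7 -29.5   0.  -42.8 -58. ] 165.14278390733708 26.421658521254503
lid_bar 0.88 [279. 246.] [443.9 195.6  54.7]
(7196, array([474.6, 185.9]), array([102.9,  74.7]), 75.6, np.float64(54.02143098122737))
err tool [-1.1  0.4 60.3]
```

View pics/w4.png

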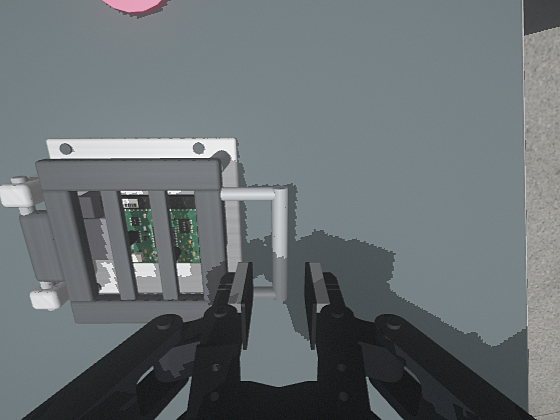

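The bar lies midway between the fingers at (280,240). I'll descend and grip it.

Call:
carry_out:
  slide:
    - [-0.001,0,0.03]
    - [-0.001,0,0.06]
    - [-0.001,0,0.06]
    - [-0.001,0,0.06]
    - [-0.001,0,0.06]
    - [-0.001,0,0.06]
  roll: [0,0,0,0,0,0]
  claw: [0.026,0.026,0.026,0.004,0.004,0.004]

```text
clock: 7.65
position: [444.0, 198.2, 205.5]
ee_rot: [-0.61, 0.792, 0.0, 0.001]
contact_force: [-4.2, 2.1, 1.7]
gripper_width: 7.7
grasp_force: 58.7
```

Call:
carry_out:
  slide:
    - [0,-0.0017,-0.0227]
    - [0,-0.0068,-0.0449]
    - [0,-0.0151,-0.0661]
    - [0,-0.0265,-0.0858]
    - [0,-0.0408,-0.1036]
    - [0,-0.0575,-0.1191]
    - [0,-0.0764,-0.1318]
    - [0,-0.0969,-0.1417]
  roll: [0,0,0,0,0,0,0,0]
  claw: [0.004,0.004,0.004,0.004,0.004,0.004,0.004,0.004]

```text
clock: 8.65
position: [537.5, 173.7, 350.8]
ee_rot: [-0.611, 0.792, 0.0, 0.002]
contact_force: [-6.5, 3.8, 7.5]
gripper_width: 7.5
grasp_force: 59.9
```

Call:
carry_out:
  slide:
    - [0,-0.0218,-0.0066]
    - [0,-0.0443,-0.0099]
    - [0,-0.0671,-0.0098]
    - [0,-0.0896,-0.0063]
    - [0,-0.0999,-0.0036]
    - [0,-0.0999,-0.0036]
  roll: [0,0,0,0,0,0]
  claw: [0.004,0.004,0.004,0.004,0.004,0.004]

```text
clock: 9.4
position: [635.8, 147.8, 352.7]
ee_rot: [-0.61, 0.792, -0.001, 0.003]
contact_force: [-0.5, 2.0, 6.7]
gripper_width: 7.7
grasp_force: 61.1
```

```bash
python3 - <<'E'
from hold import *
np.set_printoptions(precision=1,suppress=True)
p=cam("scene"); save(p,"s5"); print([(round(r["conf"],2),depth_pt(p,r["at"])) for r in place_of(p,"lid_bar")],read_state()["contact_force"],read_state()["gripper_width"])
cv2.imwrite("pics/s5c.png",cv2.resize(cv2.imread("pics/s5.png")[90:300,130:410],(800,600)))
E
```

```text
[(0.81, array([637.6, 159.8, 200.8])), (0.33, array([ 664.5, -178.4,   10.3]))] [0.  1.2 4.8] 7.597531895904656
```

View pics/s5c.png

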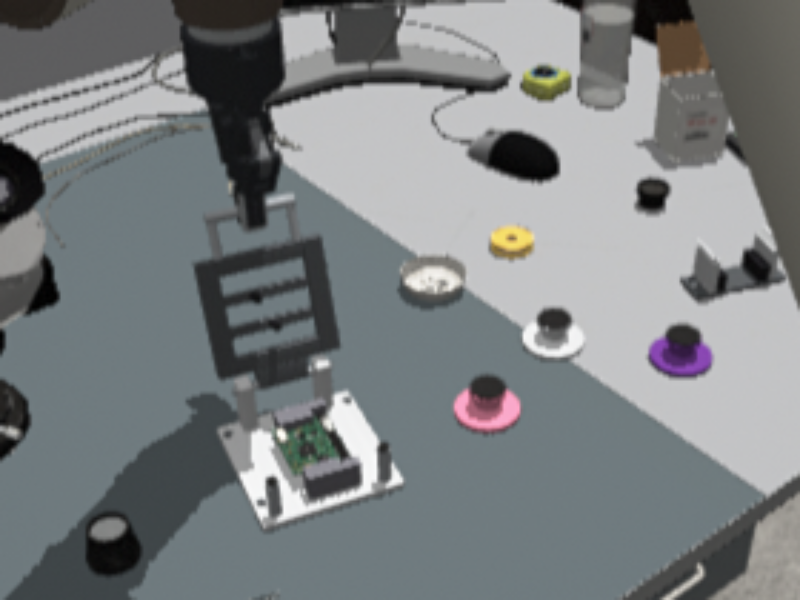

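The lid stands up past vertical with the bar in the fingers at (250,205), and the board lies in the nest at (315,445). I'll release and go up.

Call:
carry_out:
  slide:
    - [0,0,0]
    - [0,0,0]
    - [0,0,0]
    - [0,0,-0.03]
    - [0,0,-0.06]
    - [0,0,-0.06]
  roll: [0,0,0,0,0,0]
  claw: [0.04,0.04,0.04,0.04,0.04,0.04]

```text
clock: 10.25
position: [634.8, 147.8, 412.9]
ee_rot: [-0.61, 0.792, -0.001, 0.003]
contact_force: [-0.5, 0.4, -0.3]
gripper_width: 40.0
grasp_force: 0.0
```

```bash
python3 - <<'E'
from hold import *
np.set_printoptions(precision=1,suppress=True)
s=read_state(); print(s["position"],s["contact_force"])
p=cam("scene"); save(p,"s6"); r=place_of(p,"lid_bar"); print([(round(x["conf"],2),depth_pt(p,x["at"])) for x in r])
C=cloud(p); print("board?",[(t,[(round(x["conf"],2),at_z(p,x["at"],z)) for x in place_of(p,t)[:1]]) for t,z in(("board_center",25),("nest",22),("lid_hinge",50))])
E
```

```text
[634.8 147.8 412.9] [-0.5  0.4 -0.3]
[(0.58, array([642.8, 156.2, 190.4])), (0.29, array([422.8, 333.4,  -0.7]))]
board? [('board_center', [(0.59, array([513.1, 179.1,  25. ]))]), ('nest', [(0.94, array([525.5, 176.9,  22. ]))]), ('lid_hinge', [(0.79, array([585.8, 157.2,  50. ]))])]
```

Call:
carry_out:
  slide:
    - [0,0.056,0]
    - [0,0.1117,0]
    - [0,0.1117,0.03]
    - [0,0.1117,0.06]
    - [0,0.1117,0.08]
    - [0,0.1117,0.08]
    - [0,0.1117,0.08]
    - [0,0.1117,0.08]
  roll: [10,20,30,40,50,60,70,80]
  claw: [0.085,0.085,0.085,0.085,0.085,0.085,0.085,0.085]

```text
clock: 11.5
position: [526.3, 176.2, 329.0]
ee_rot: [0.045, 0.999, -0.001, -0.001]
contact_force: [0.6, -0.3, -0.4]
gripper_width: 85.0
grasp_force: 0.0
```

Call:
carry_out:
  slide:
    - [0,0,0]
    - [0,0,0]
    - [0,0,0]
  roll: [9.7,9.7,9.7]
  claw: [0.085,0.085,0.085]

```text
clock: 11.88
position: [526.3, 176.3, 329.6]
ee_rot: [0.125, 0.992, -0.0, -0.0]
contact_force: [-0.8, 0.2, 0.5]
gripper_width: 84.7
grasp_force: 0.0
```

```bash
python3 - <<'E'
from hold import *
np.set_printoptions(precision=1,suppress=True)
s=read_state();M=R.from_quat(s["ee_rot"]).as_matrix();print(s["position"],s["joints"]*57.3,np.degrees(np.arctan2(M[1,1],M[0,1])),s["gripper_width"])
p,o=look(["board_center","nest","lid_bar"],"w7"); C=cloud(p)
hsv=cv2.cvtColor(p["img"],cv2.COLOR_RGB2HSV)
d=np.hypot(C[...,0]-527,C[...,1]-176)<60
g=d&(hsv[...,0]>45)&(hsv[...,0]<85)&(hsv[...,1]>70)
print("green",g.sum(),cv2.minAreaRect(C[g][:,:2].astype(np.float32)),np.median(C[g][:,2]),np.percentile(C[g][:,2],[10,90]))
ys,xs=np.where(g);print(xs.min(),xs.max(),ys.min(),ys.max())
Q=C[d]; print("tops hist",np.histogram(Q[:,2],bins=np.arange(0,60,4)))
E
```

```text
[526.3 176.3 329.6] [  35.3   19.1  -15.6   -0.   -55.3 -139.6] 75.65128508913077 84.71681879446575
board_center 0.75 [282. 198.] [524.6 179.   26.6]
green 669 ((532.2335815429688, 188.1110076904297), (85.92066192626953, 54.35615539550781), 65.06715393066406) 25.221285282785914 [24.4 26.2]
163 514 171 418
tops hist (array([  54, 4387, 2088,   16,   60,  156, 3436,  391, 1733,    0,    0,
          0,    0,    0]), array([ 0,  4,  8, 12, 16, 20, 24, 28, 32, 36, 40, 44, 48, 52, 56]))
```

View pics/w7.png

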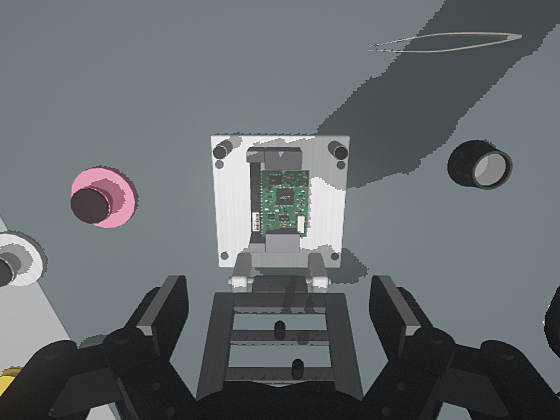

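The wrist view shows the lid leaning back at (285,340) and the board in the nest at (282,200), strip on the left, guides at (282,158) and (282,242). I'll refine the board's place from the depth.

```bash
python3 - <<'E'
from hold import *
np.set_printoptions(precision=1,suppress=True)
s=read_state();M=R.from_quat(s["ee_rot"]).as_matrix()
p=cam("wrist");C=cloud(p); sub=np.zeros(C.shape[:2],bool); sub[130:275,205:355]=1
for z in((3,14),(22,30)):
    m=sub&(C[...,2]>z[0])&(C[...,2]<z[1]); m=cv2.morphologyEx(m.astype(np.uint8),cv2.MORPH_OPEN,np.ones((5,5))).astype(bool)
    Q=C[m][:,:2].astype(np.float32); print(z,m.sum(),cv2.minAreaRect(Q))
    L=(np.c_[Q,np.full(len(Q),25)]-s["position"])@M; print("tool xy 1/99%",np.percentile(L[:,:2],[0.5,50,99.5],axis=0))
E
```

```text
(3, 14) 10321 ((536.768798828125, 173.70657348632812), (124.46333312988281, 131.1382293701172), 75.55504608154297)
tool xy 1/99% [[-75.3 -61.2]
 [ -4.4   7.8]
 [ 54.7  61.3]]
(22, 30) 3690 ((528.1502075195312, 175.44735717773438), (51.10546875, 72.51856994628906), 74.79055786132812)
tool xy 1/99% [[-37.4 -25.7]
 [  0.6  -2.1]
 [ 33.5  24.7]]
```

Call:
carry_out:
  slide:
    - [-0.001,0,0.06]
    - [-0.001,0,0.12]
    - [-0.001,0,0.1475]
    - [-0.001,0,0.1475]
    - [-0.001,0,0.1475]
    - [-0.001,0,0.1475]
    - [-0.001,0,0.1475]
    - [-0.001,0,0.1475]
  roll: [0,0,0,0,0,0,0,0]
  claw: [0.085,0.085,0.085,0.085,0.045,0.045,0.045,0.045]

```text
clock: 13.12
position: [528.0, 176.5, 184.7]
ee_rot: [0.126, 0.992, 0.001, 0.002]
contact_force: [-1.6, -0.1, 6.2]
gripper_width: 49.1
grasp_force: 61.7
```

Call:
carry_out:
  slide:
    - [0,0,-0.01]
    - [0,0,-0.03]
    - [0,0,-0.06]
    - [0,0,-0.09]
    - [0,0,-0.09]
  roll: [0,0,0,0,0]
  claw: [0.045,0.045,0.045,0.045,0.045]

```text
clock: 13.75
position: [528.0, 176.4, 275.9]
ee_rot: [0.126, 0.992, 0.002, 0.003]
contact_force: [-0.0, -0.3, 0.5]
gripper_width: 49.1
grasp_force: 62.1
```

```bash
cat > bd.py <<'E'
from hold import *
np.set_printoptions(precision=1,suppress=True)
def board(p,z0,z1,cx,cy,r=48):
    C=cloud(p); hsv=cv2.cvtColor(p["img"],cv2.COLOR_RGB2HSV)
    d=np.hypot(C[...,0]-cx,C[...,1]-cy)<r
    g=d&(hsv[...,0]>40)&(hsv[...,0]<90)&(hsv[...,1]>60)&(C[...,2]>z0)&(C[...,2]<z1)
    g=cv2.morphologyEx(g.astype(np.uint8),cv2.MORPH_CLOSE,np.ones((7,7))); g=cv2.morphologyEx(g,cv2.MORPH_OPEN,np.ones((5,5)))
    Q=C[g.astype(bool)]; Q=Q[(Q[:,2]>z0)&(Q[:,2]<z1)]
    print("green",len(Q),cv2.minAreaRect(Q[:,:2].astype(np.float32)),np.median(Q[:,2]))
    A=np.c_[Q[:,:2],np.ones(len(Q))]; print("slope",np.linalg.lstsq(A,Q[:,2],rcond=None)[0][:2]); return Q
E
python3 - <<'E'
from bd import *
s=read_state(); print(s["position"],s["gripper_width"],s["grasp_force"],s["contact_force"])
p,o=look(["board_center"],"w8"); board(p,80,140,528,176)
q=cam("scene"); print([(x["conf"],depth_pt(q,x["at"])) for x in place_of(q,"board_center")[:2]])
E
```

```text
[528.  176.4 275.9] 49.143464306104896 62.13143348693848 [-0.  -0.3  0.5]
board_center 0.91 [278. 287.] [524.4 176.9 118. ]
green 6916 ((531.15380859375, 180.13182067871094), (42.041099548339844, 62.69181823730469), 75.76696014404297) 116.52378676176903
slope [0. 0.]
[]
```

View pics/w8.png

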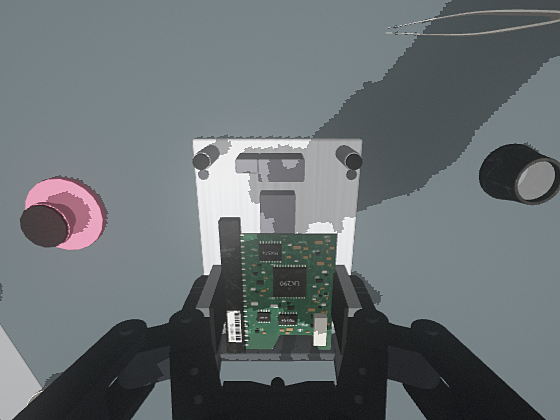

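The board is held level, centred at (285,290) between the fingers, and well clear of the fixture. I'll carry it to above the aluminium post.

Call:
carry_out:
  slide:
    - [-0.0135,-0.0542,0]
    - [-0.027,-0.1084,0]
    - [-0.0406,-0.1627,0]
    - [-0.0541,-0.2169,0]
    - [-0.0676,-0.2711,0]
    - [-0.0676,-0.2711,0.03]
    - [-0.0676,-0.2711,0.06]
    - [-0.0676,-0.2711,0.06]
  roll: [0,1,2,4,5.6,5.6,5.6,5.6]
  claw: [0.045,0.045,0.045,0.045,0.045,0.045,0.045,0.045]

```text
clock: 14.95
position: [523.8, -103.6, 209.7]
ee_rot: [0.175, 0.985, -0.001, -0.004]
contact_force: [-0.2, 0.9, 0.4]
gripper_width: 49.1
grasp_force: 62.2
```

```bash
python3 - <<'E'
from bd import *
s=read_state(); print(s["position"],s["gripper_width"],s["contact_force"],s["joints"]*57.3)
p,o=look(["board_center"],"w9"); board(p,40,80,526,-103); C=cloud(p)
print("foot",rect(C,526,-103,45,5,12))
for n in("scene","top"):
    q=cam(n); print(n,[(x["conf"],depth_pt(q,x["at"])) for x in place_of(q,"board_center")[:2]])
E
```

```text
[ 523.8 -103.6  209.7] 49.12279143129709 [-0.2  0.9  0.4] [   6.2   26.4  -25.7   -0.   -38.4 -116.3]
board_center 0.69 [279. 290.] [ 519.8 -103.3   51.6]
green 7355 ((524.8946533203125, -100.65657043457031), (42.04252624511719, 62.68525314331055), 70.03852844238281) 50.31898905982132
slope [-0.  0.]
foot (1445, array([505.3, -95.4]), array([48.8, 14.7]), 69.0, np.float64(6.495284705180751))
scene [(0.75, array([504.3, -93.1,  52.6]))]
top [(0.56, array([491.9, -79. , 387.8]))]
```

Call:
carry_out:
  slide:
    - [-0.002,0.001,0.008]
    - [-0.002,0.001,0.014]
    - [-0.002,0.001,0.017]
    - [-0.002,0.001,0.017]
  roll: [0,0,0,0]
  claw: [0.045,0.045,0.045,0.045]

```text
clock: 15.75
position: [527.2, -103.1, 195.1]
ee_rot: [0.174, 0.985, -0.0, -0.0]
contact_force: [-0.2, -0.1, -0.1]
gripper_width: 49.3
grasp_force: 62.2
```

Call:
carry_out:
  slide:
    - [0,0,0.002]
    - [0,0,0.003]
    - [0,0,0.003]
  roll: [0,0,0]
  claw: [0.045,0.045,0.045]

```text
clock: 16.12
position: [527.3, -103.1, 192.8]
ee_rot: [0.174, 0.985, -0.0, 0.0]
contact_force: [-0.7, 0.5, 2.5]
gripper_width: 49.3
grasp_force: 62.4
```

Call:
carry_out:
  slide:
    - [0,0,0]
    - [0,0,0]
    - [0,0,0]
    - [0,0,0]
    - [0,0,-0.04]
    - [0,0,-0.09]
    - [0,0,-0.13]
    - [0,0,-0.13]
  roll: [0,0,0,0,0,0,0,0]
  claw: [0.06,0.07,0.08,0.08,0.08,0.08,0.08,0.08]

```text
clock: 17.12
position: [528.1, -103.0, 326.2]
ee_rot: [0.174, 0.985, 0.001, 0.004]
contact_force: [0.1, 0.5, -0.5]
gripper_width: 79.6
grasp_force: 0.0
```

```bash
python3 - <<'E'
from bd import *
s=read_state(); M=R.from_quat(s["ee_rot"]).as_matrix();print(s["position"],s["contact_force"],np.degrees(np.arctan2(M[1,1],M[0,1])))
p,o=look(["board_center"],"w10"); Q=board(p,27,42,526,-103); C=cloud(p)
P=C.reshape(-1,3); m=(np.hypot(P[:,0]-527,P[:,1]+103)<50)&(P[:,2]>26)&(P[:,2]<45)
print("board all",cv2.minAreaRect(P[m][:,:2].astype(np.float32)))
E
```

```text
[ 528.1 -103.   326.2] [ 0.1  0.5 -0.5] 69.9457136322879
board_center 0.76 [278. 195.] [ 522.5 -100.8   35. ]
green 2288 ((529.7721557617188, -99.87885284423828), (41.71907043457031, 61.4522590637207), 70.37193298339844) 33.251294799587384
slope [-0.  0.]
board all ((525.2813110351562, -102.96246337890625), (51.014122009277344, 68.77700805664062), 70.23397064208984)
```

View pics/w10.png

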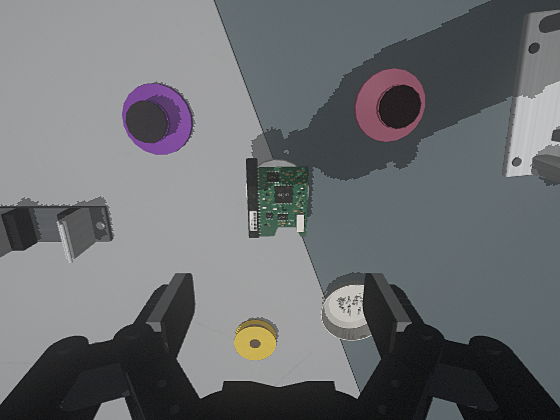

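The board lies level and centred on the aluminium post at (278,198), with the look-alikes and bystanders untouched. I've used up the picture views, so I'll profile the short ends numerically.

```bash
python3 - <<'E'
from bd import *
p=cam("wrist"); C=cloud(p); P=C.reshape(-1,3)
m=(np.hypot(P[:,0]-525.3,P[:,1]+103)<50)&(P[:,2]>27)&(P[:,2]<45); Q=P[m]
a=np.radians(-19.8); L=(Q[:,:2]-[525.3,-103])@np.array([[np.cos(a),-np.sin(a)],[np.sin(a),np.cos(a)]])
for y in range(-26,27,4):
    k=(L[:,1]>=y)&(L[:,1]<y+4); 
    if k.any(): print(y,k.sum(),L[k,0].min(),L[k,0].max(),np.median(Q[k,2]),"z at ends",np.median(Q[k&(L[:,0]>24),2]) if (k&(L[:,0]>24)).any() else None)
s=read_state(); print(s["position"],s["joints"]*57.3)
E
```

```text
-26 329 -34.411618597480974 35.300184060918 35.30350473389771 z at ends 35.42253722004921
-22 387 -34.53303961667562 35.06767394858573 35.38049682401959 z at ends 35.404668237383476
-18 368 -34.25748926835164 34.47139953589593 33.91276068066969 z at ends 33.882709127150264
-14 332 -27.58829765116612 34.15643307821269 33.26361301817204 z at ends 33.113705074127836
-10 331 -27.27120773208117 34.37635792044958 33.40769533399612 z at ends 33.03748891174848
-6 339 -27.491957945498417 34.59678615309574 33.473855516502965 z at ends 33.16414324163952
-2 279 -27.310452349299275 30.403129524374073 33.95255400639684 z at ends 33.147743225151316
2 285 -27.17701046980591 25.89895049346517 33.87434247448215 z at ends 33.17252679513604
6 305 -27.088380668714063 25.937255808678373 33.81823551361981 z at ends 33.176303972889286
10 295 -27.16744085580238 25.664634210759186 33.39738767135128 z at ends 33.126279654905204
14 293 -27.490268124930086 28.11975601133101 33.33090556616031 z at ends 36.20442543272293
18 327 -27.267919574048143 33.94927298209682 33.52694128192536 z at ends 35.833107632233606
22 284 -27.18788642014748 34.69297288497477 33.27532124953632 z at ends 33.15665734781558
[ 526.7 -103.1  321.5] [   6.2   18.   -18.7   -0.   -53.4 -116.3]
```

```bash
python3 - <<'E'
from bd import *
p=cam("wrist"); C=cloud(p); I=p["img"]
for r in range(222,246,2):
    print(r," ".join("%3d"%C[r,c,2] for c in range(244,316,3)))
for r in range(222,246,2):
    print(r," ".join("G" if int(I[r,c,1])>int(I[r,c,0])+12 and int(I[r,c,1])>int(I[r,c,2])+5 else ("W" if I[r,c].min()>150 else ("k" if I[r,c].max()<70 else ".")) for c in range(244,316,2)))
print([(x["conf"],x["at"]) for x in place_of(p,"board_center")])
E
```

```text
222   0   0  35  35  34  35  33  33  34  34  35  33  34  34  35  34  33  34  32  36  36  31   0   0
224   0   0  33  35  34  35  34  32  35  34  35  34  34  34  32  35  33  33  33  37  36  33   0  -1
226   0  -1  35  35  35  34  33  33  34  34  34  33  34  34  34  33  33  33  33  37  37  33   0   0
228   0   0  35  34  35  34  33  32  33  33  33  33  32  32  34  33  32  32  33  37  36  33   0   0
230  -1   0  34  35  33  35  33  32 290  33  31  33  33  33  34  32  33  33  34  37  36  33   0   0
232   0   0  36  34  34  35  32  33  33  33  34  32  33  34  32  33  32  32  32  36  36  33   0   0
234   0   0  34  35  35  36  32  32  32  31  32  33  -1   0   0   0   0   0  32  35  36  33   0   0
236   0   0  35  35  36  34  33  33  33  34  34  32   0   0   0   0   0   0   0  36  36  33   0   0
238   0   0  35  36  36  35  32  32  33  32  33  32   0  -1   0   0   0   0  -1  36  35  33   0   0
240   0  -1  32  35  35  35  32  33  32  33  33   0   0   0  -1   0   0   0   0  32  32  33   0   0
242   0   0  34  35  35  34  34  34  32  33  31   0   0   0   0   0   0   0   0   0  34  33   0   0

[... 335 characters left out ...]
 W k W W W . . G G G G G G G G G G G k G G G G G G . W W W k G . . .
230 W W W k W W . . . G G k . G G G G G . . . . G W G G G . W W W G G . . .
232 W W W k W W . . G G G G G . G G G G G G . G G G G G G . W W W G G . . .
234 W W W k W W . . . G G G G G G G G G W W W W W W W W W . W W W G G . . .
236 W W W k W W W W k G G G G G G G G G W W W W W W W W W . W W W G G . . .
238 W W W k k k k k k G G G G G G G G W W W W W W W W W W W W . . G G . . .
240 W W W . k k k k . G G G G G G G G W W W W W W W W W W W W G G G G . . .
242 W W W k k k k k k G G G G G G G . W W W W W W W W W W W W G G G . . . .
244 W W W . . . . . . W W W W W W W W W W W W W W W W W W W W W . . . . . .
[(0.8, [282.9, 203.1])]
```

The +x end has a notch (y about 0..17 mm, 8 mm deep), and both ends are flat for y −14..0. I'll grip there, near y −1, and turn −90°.

Call:
carry_out:
  slide:
    - [0,-0.0014,0]
    - [0,-0.0014,0]
    - [0,-0.0014,0]
    - [0,-0.0014,0]
    - [0,-0.0014,0]
    - [0,-0.0014,0]
    - [0,-0.0014,0.02]
    - [0,-0.0014,0.05]
  roll: [-10,-20,-30,-40,-50,-60,-70,-80]
  claw: [0.085,0.085,0.085,0.085,0.085,0.085,0.085,0.085]

```text
clock: 18.38
position: [526.9, -104.4, 271.5]
ee_rot: [-0.502, 0.865, -0.0, 0.0]
contact_force: [-0.5, 0.1, 0.4]
gripper_width: 85.4
grasp_force: 0.0
```

Call:
carry_out:
  slide:
    - [0,0,0.02]
    - [0,0,0.05]
    - [0,0,0.05]
    - [0,0,0.05]
  roll: [-10.2,-10.2,-10.2,-10.2]
  claw: [0.085,0.085,0.085,0.085]

```text
clock: 18.88
position: [527.2, -104.4, 222.7]
ee_rot: [-0.575, 0.818, -0.0, -0.0]
contact_force: [-0.3, 0.7, 0.8]
gripper_width: 84.7
grasp_force: 0.0
```

```bash
python3 - <<'E'
from bd import *
s=read_state(); M=R.from_quat(s["ee_rot"]).as_matrix();print(s["position"],s["contact_force"],np.degrees(np.arctan2(M[1,1],M[0,1])))
p,o=look(["board_center"],"w11"); Q=board(p,27,42,526,-103); C=cloud(p)
P=C.reshape(-1,3); m=(np.hypot(P[:,0]-525.3,P[:,1]+103)<46)&(P[:,2]>27)&(P[:,2]<42); Q=P[m]
print("board all",cv2.minAreaRect(Q[:,:2].astype(np.float32)))
print("err tool",M.T@(np.array([525.9,-104.3,192])-s["position"]))
E
```

```text
[ 527.2 -104.4  222.7] [-0.3  0.7  0.8] 160.13291676752442
board_center 0.67 [286. 261.] [ 522.5 -104.9   33.6]
green 5134 ((529.8777465820312, -99.7518539428711), (41.73945999145508, 61.64195251464844), 70.39706420898438) 33.138993928973974
slope [-0. -0.]
board all ((525.2401733398438, -103.42090606689453), (51.68840789794922, 69.64752197265625), 70.07196044921875)
err tool [ 0.3  1.2 30.7]
```

Call:
carry_out:
  slide:
    - [0,0.001,0.02]
    - [0,0.001,0.031]
    - [0,0.001,0.031]
    - [0,0.001,0.031]
    - [0,0.001,0.031]
    - [0,0.001,0.031]
    - [0,0.001,0.031]
    - [0,0.001,0.031]
  roll: [0,0,0,0,0,0,0,0]
  claw: [0.085,0.085,0.085,0.07,0.06,0.045,0.045,0.045]

```text
clock: 19.98
position: [526.1, -104.0, 192.5]
ee_rot: [-0.575, 0.818, -0.0, 0.0]
contact_force: [-1.9, -0.3, 6.4]
gripper_width: 51.7
grasp_force: 62.0
```

Call:
carry_out:
  slide:
    - [0,0,-0.01]
    - [0,0,-0.03]
    - [0,0,-0.06]
    - [0,0,-0.09]
    - [0,0,-0.09]
  roll: [0,0,0,0,0]
  claw: [0.045,0.045,0.045,0.045,0.045]

```text
clock: 20.6
position: [526.5, -104.0, 284.4]
ee_rot: [-0.575, 0.818, -0.002, 0.003]
contact_force: [1.0, 0.5, -0.7]
gripper_width: 51.5
grasp_force: 62.6
```

```bash
cat > rel.py <<'E'
from bd import *
s=read_state(); M=R.from_quat(s["ee_rot"]).as_matrix();print(s["position"],s["contact_force"],s["gripper_width"],np.degrees(np.arctan2(M[1,1],M[0,1])),s["joints"]*57.3)
p=cam("wrist"); c=s["position"]; z=c[2]-159.5
Q=board(p,z-8,z+8,c[0],c[1]); C=cloud(p); P=C.reshape(-1,3); L=(P-c)@M
k=(np.abs(L[:,0])<45)&(abs(L[:,1])<26)&(abs(P[:,2]-z)<7); print("tool x range (across)",np.percentile(L[k,0],[.3,99.7]),"z",np.median(P[k,2]))
k&=(L[:,0]>-60); B=L[k]
for x in range(-30,34,6):
    j=(abs(P[:,2]-z)<7)&(L[:,0]>=x)&(L[:,0]<x+6)&(abs(L[:,1])<42); 
    if j.any(): print(x,j.sum(),L[j,1].min(),L[j,1].max(),np.median(P[j,2]))
E
python3 rel.py
```

```text
[ 526.5 -104.   284.4] [ 1.   0.5 -0.7] 51.515540282385736 160.13280833489256 [  6.2  20.4 -21.4   0.  -47.8 -26. ]
green 6505 ((533.1438598632812, -100.89937591552734), (44.222755432128906, 61.541561126708984), 70.67362213134766) 125.06741866840177
slope [ 0. -0.]
tool x range (across) [-25.7  25.5] z 125.58487355827181
-30 245 -14.174447215301077 26.479363152562964 124.85649487113966
-24 1088 -29.046246198804308 26.515016141031808 125.31050713333912
-18 1265 -27.70169623902209 26.678412586209898 125.24740670715744
-12 1185 -26.030417410946878 25.835929237625344 125.58163526221705
-6 1284 -26.041367931287226 25.812269583835587 125.7986473675421
0 1366 -25.964464868453735 25.810956081322466 125.39012160344679
6 1980 -39.53929118784228 39.60538450363757 125.26971824630591
12 1467 -35.98071860685245 33.154951505410594 125.61921633349284
18 1962 -36.00186269818347 33.41615811974154 127.14132569911129
24 1079 -35.92814999722741 33.37389116744111 125.92058277078361
```

Call:
carry_out:
  slide:
    - [0.054,-0.008,0]
    - [0.108,-0.016,0]
    - [0.162,-0.0235,0]
    - [0.216,-0.0314,0]
    - [0.216,-0.0314,0]
    - [0.216,-0.0314,0]
  roll: [0,0,0,0,0,0]
  claw: [0.045,0.045,0.045,0.045,0.045,0.045]

```text
clock: 21.4
position: [481.4, -317.8, 280.3]
ee_rot: [-0.574, 0.819, 0.001, -0.001]
contact_force: [0.5, -0.2, -0.3]
gripper_width: 51.7
grasp_force: 62.6
```

```bash
cat > hc.py <<'E'
from bd import *
s=read_state(); M=R.from_quat(s["ee_rot"]).as_matrix();c=s["position"];print(c,s["gripper_width"])
p=cam("wrist"); C=cloud(p); z=c[2]-159.5; board(p,z-8,z+8,c[0],c[1])
for n,zz in(("all",(15,60)),("tops",(45,56)),("base",(3,9))): print(n,rect(C,484,-318,75,*zz))
P=C.reshape(-1,3);k=(np.hypot(P[:,0]-484,P[:,1]+318)<75)&(P[:,2]>44)&(P[:,2]<56); L=(P[k]-c)@M
for lo,hi in((-60,0),(0,60)):
    j=(L[:,0]>lo)&(L[:,0]<hi); j.any() and print("wall tool x",np.percentile(L[j,0],[2,50,98]),"tool y",np.percentile(L[j,1],[1,99]),j.sum())
E
python3 hc.py
```

```text
[ 481.4 -317.8  280.3] 51.6728532131126
green 6424 ((486.9897766113281, -314.59320068359375), (43.69057083129883, 61.558433532714844), 69.9682846069336) 120.98691159213581
slope [ 0. -0.]
all (1626, array([ 480.4, -327.1]), array([60.3, 36. ]), 70.2, np.float64(30.3267795418883))
tops (442, array([ 471.3, -352.4]), array([ 6.4, 35.6]), 70.0, np.float64(48.22753091026628))
base (2683, array([ 478.4, -332.8]), array([72.1, 35.9]), 70.2, np.float64(5.617001440435985))
wall tool x [32.7 36.5 39. ] tool y [-20.2  14.7] 488
```

Call:
carry_out:
  slide:
    - [0,-0.0014,0.03]
    - [0,-0.0014,0.055]
    - [0,-0.0014,0.07]
    - [0,-0.0014,0.08]
    - [0,-0.0014,0.086]
    - [0,-0.0014,0.086]
  roll: [0,0,0,0,0,0]
  claw: [0.045,0.045,0.045,0.045,0.045,0.045]

```text
clock: 22.2
position: [483.3, -318.2, 195.6]
ee_rot: [-0.574, 0.819, -0.0, 0.0]
contact_force: [0.2, 0.7, -0.2]
gripper_width: 51.5
grasp_force: 62.6
```

Call:
carry_out:
  slide:
    - [0,0,0.004]
    - [0,0,0.007]
    - [0,0,0.0078]
    - [0,0,0.0078]
  roll: [0,0,0,0]
  claw: [0.045,0.045,0.045,0.045]

```text
clock: 22.7
position: [483.2, -318.4, 187.8]
ee_rot: [-0.574, 0.819, -0.0, 0.0]
contact_force: [-0.5, 0.9, -0.4]
gripper_width: 51.3
grasp_force: 62.6
```

Call:
carry_out:
  slide:
    - [0,0,0.001]
    - [0,0,0.001]
  roll: [0,0]
  claw: [0.045,0.045]

```text
clock: 22.95
position: [483.3, -318.3, 187.5]
ee_rot: [-0.575, 0.818, -0.0, 0.0]
contact_force: [-2.0, 1.1, 4.3]
gripper_width: 51.5
grasp_force: 63.0
```

```bash
python3 rel.py
```

```text
[ 483.3 -318.3  187.5] [-2.   1.1  4.3] 51.54893274976987 160.1309826802453 [-17.3  31.4 -20.2   0.  -38.3  -2.5]
green 6476 ((488.96124267578125, -315.39227294921875), (43.27404022216797, 62.50711441040039), 68.79785919189453) 28.19659014807867
slope [ 0. -0.]
tool x range (across) [-31.7  37.6] z 28.72635601057719
-30 412 -17.65623941050544 26.750097097260948 27.654204870471872
-24 1092 -28.947369766484357 26.53858988048714 28.439277941083823
-18 1266 -27.65357245082398 26.638470396796503 28.308168967270454
-12 1186 -26.032858114269004 25.790641538226396 28.64515012599891
-6 1273 -26.01663774770454 25.79486469631025 28.86147334933065
0 1393 -26.075556778525183 25.807837744812176 28.56848767276702
6 1969 -39.32545914247911 39.246458295116234 28.508810984234415
12 1460 -36.110021192189606 33.06880722685396 28.82982497038026
18 1988 -35.98421969411282 33.47531422539214 30.292772061903435
24 507 -35.92166899691423 33.28978775362415 29.5655421383764
30 1 -18.201899411559435 -18.201899411559435 21.16438517657585
```

Contact force is 4.3 N and the board centre is at z 28, so it is seated. I'll release gently and go up.

Call:
carry_out:
  slide:
    - [0,0,0]
    - [0,0,0]
    - [0,0,0]
    - [0,0,0]
    - [0,0,-0.04]
    - [0,0,-0.09]
    - [0,0,-0.14]
    - [0,0,-0.14]
  roll: [0,0,0,0,0,0,0,0]
  claw: [0.06,0.07,0.08,0.08,0.08,0.08,0.08,0.08]

```text
clock: 24.0
position: [484.2, -318.8, 331.7]
ee_rot: [-0.575, 0.818, -0.004, 0.003]
contact_force: [-0.2, 0.3, -0.5]
gripper_width: 80.3
grasp_force: 0.0
```

```bash
python3 - <<'E'
from bd import *
s=read_state();print(s["position"],s["contact_force"],s["gripper_width"])
p=cam("wrist"); C=cloud(p); board(p,20,40,484,-318)
P=C.reshape(-1,3); m=(np.hypot(P[:,0]-484,P[:,1]+318)<75)
A=np.radians(-20); U=np.array([[np.cos(A),-np.sin(A)],[np.sin(A),np.cos(A)]])
L=(P[:,:2]-[484,-317.7])@U
w=m&(P[:,2]>44)&(P[:,2]<56); print("walls x",np.percentile(L[w,0],[1,99]),"y",np.percentile(L[w,1],[1,99]))
b=m&(P[:,2]>23)&(P[:,2]<34)&(abs(L[:,0])>19); print("board x",np.percentile(L[b,0],[.5,99.5]),"y",np.percentile(L[b,1],[1,99]),cv2.minAreaRect(P[b][:,:2].astype(np.float32)))
q=cam("scene"); print([(x["conf"],depth_pt(q,x["at"])) for x in place_of(q,"lid_bar")[:1]])
E
```

```text
[ 484.2 -318.8  331.7] [-0.2  0.3 -0.5] 80.31810170451887
green 2000 ((489.22259521484375, -315.34686279296875), (42.44852828979492, 61.05477523803711), 70.29741668701172) 28.152004516023425
slope [-0. -0.]
walls x [-17.6  17.1] y [-39.6  38.9]
board x [-33.3  35.2] y [-25.9  25. ] ((484.6118469238281, -318.42950439453125), (51.50971984863281, 69.06877899169922), 70.3914566040039)
[(0.59, array([645.1, 150.1, 192.5]))]
```

Relative to the holder, the board is within about 1 mm in both directions, level, at z 28. The lid is still open and the arm is clear.

```bash
python3 -c "from bench import job_done; print(job_done())"
```

```text
the job is handed in; nothing more can be done
None
```

The job is handed in: my last measurements showed the lid open past vertical and the board seated level in the holder, within about 1 mm of centre; `job_done()` returned no verdict.

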